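# Open the finishing cabinet and stow the mixing pot's lid in its door tray

### The job

Pull the grey cabinet's door wide open by its handle, to about square with the cabinet front, and leave it open. Then lift the lid off the steel mixing pot by its knob and set it down, without dropping it, flat and knob up on the floor of the tray on the inner side of the open door. Leave the pot standing where it is and do not disturb the other things on the bench.

Things in the scene. Friction and masses are not known exactly. Their poses are not given: they have to be found in the camera images.
- door (a joint): opening angle of the cabinet door in rad: 0 closed, up to 1.9, stays where left. Upright hinge axis at the cabinet's left front edge (+y side), so the door swings towards -x and to the left. Grey steel panel 292 mm wide, 240 mm high, 14 mm thick, top edge 245 mm above the bench.
- door_hinge (a point): point on the upright hinge axis of the door of the grey steel cabinet (fixed, 200 mm deep, 300 mm wide, 250 mm high, right behind the door), half way up; its axes turn with the door: own -y runs along the door from hinge to free edge, own -x points out of its outer face (to the robot when closed).
- handle (a point): upright round steel bar, 12 mm thick, on the door's outer face, 252 mm from the hinge axis; centre line 45 mm off the face (39 mm clear gap). Origin on the centre line, 12 mm below the bar's upper end, 234 mm above the bench; the bar goes on 136 mm below it. Two 10 mm stubs carry it, 48 and 115 mm below the origin: the top 43 mm below the origin can be pinched or hooked from above.
- tray_floor (a point): centre of the floor of the open steel tray on the door's inner side (inside the cabinet while closed), 175 mm above the bench; axes as the door's. Inside 130 mm along x (away from the door) by 160 mm along y (along the door), walls 5 mm, rim 18 mm above the floor. Door's inner face 70 mm from this point, its top edge 70 mm above it.
- pot: steel mixing pot, round, 100 mm across and 115 mm high, straight sided, 4 mm wall, loose, the only one with a knobbed lid; origin at the centre of its underside.
- lid: round loose steel lid on the pot: a disc 106 mm across and 6 mm thick over a plug 84 mm across and 8 mm deep that sits in the pot's mouth; origin at the centre of the plug's underside (107 mm above the bench on the pot), z up through the knob.
- knob: black knob in the middle of the lid, 40 mm high; head 32 mm across from 13 to 40 mm up, neck 22 mm below it. Origin at the centre of its foot, on top of the disc, 14 mm above the lid's origin.
- cup: clear plastic measuring cup, about 84 mm across, 100 mm high, open; origin under its centre. Not to be disturbed.
- tin: steel tin with a paper label, flat top, 84 mm across, 99 mm high; origin under its centre. Not to be disturbed.
- tape: roll of green masking tape lying flat, 104 mm across, 24 mm high; origin under its centre. Not to be disturbed.
- sander: cork sanding block 110 x 60 x 35 mm; origin under its centre. Not to be disturbed.
- thinner: white plastic bottle 60 mm across, 150 mm high, black cap; origin under its centre. Not to be disturbed.
- brush: paint brush lying flat; origin under its middle. Not to be disturbed.
Things that resemble listed ones, but are neither listed nor needed, are in the scene too. Leave any red look-alike of the lid alone. What is shaped like the pot but pink is not meant.

How it is judged:
By the outcome, as a careful person would: the job done as asked, in the order asked, and still so for the second after the job is handed in, with the robot touching nothing.
It also fails if it takes over 59 s, if anything falls off the work surface, if the arm or the gripper's body presses on something with over 40 N, if the wrist force passes 120 N, or if a joint passes its speed limit or range.

### The arm

A 6-joint arm with a two-finger parallel gripper is mounted at the origin on the work surface. World frame = base frame: x ahead of the robot, y to its left, z up, the work surface at z = 0. Lengths are in m, angles in rad, forces in N, time in s.
With the tool pointing down it reaches from about 0.35 to 0.975 m from the base axis. Payload 4.9 kg.
Tool frame: the origin (TCP) lies on the centre line of the jaws, within the pads' length; the fingertips stand 8 mm ahead of it and the grasp point (between the pads) lies 11 mm behind it; z points along the fingers, y is the direction in which the jaws open and shut (so a half turn about z gives the same grasp; the last joint's range is limited). The gripper opens to 85 mm and grips with 20 to 120 N. Pads are 22 mm wide; open, the fingers measure 114 mm over their backs; the gripper's body (76 mm by 85 mm) begins 54 mm behind the grasp point. The pads swing forward as they close: fully open they stand 13 mm farther back than shut.
Start: joints at [-1.265, 0.053, 1.613, -0, 1.476, -0.119], TCP at [0.258, -0.569, 0.239] pointing down, gripper open.
Joint ranges: [-3.01, 3.01], [-1.01, 2.22], [0.06, 2.58], [-1.02, 4.17], [0.09, 2.62], [-3.14, 3.14]. Speed limits (rad/s): [2.57, 2.57, 3.14, 3.14, 3.14, 3.14].

### API

Orientations are given as a rotation vector (axis times angle).
In Python, from station import get_obs, get_image, calibration, finish_job gives the robot as it stands. The module is installed in compiled form; this text tells all that it offers.
- The arm moves only by the shell command python3 -m jog 'ROWS' [FORCE]. ROWS is JSON, a list of rows, each a list of 7 numbers: the shift along the tool's x, y, z in cm, then the turn, a rotation vector about the tool's x, y, z in rad, then the closure in counts, from 0 (fully open) to 255 (shut). In form: [[dx, dy, dz, ax, ay, az, jaw], ...]. A call has 1 to 8 rows; each row is the pose to reach, as a shift and turn from the pose measured when the call began, along the tool's axes at that moment; what a row does not reach only later rows make up. A row lasts 1/12 s, in which the tool goes at most 41.7 mm and 7.16 degrees, less where a joint would pass 70% of its speed; a pose out of reach is approached as far as the arm can. A call with a gripper value outside its range is refused whole. The fingers move at their own pace and stop on an object; FORCE is the grip in N (left out, the last holds). Time passes only in rows, so rows that repeat a pose let the fingers close. It gives the time, the measured TCP pose, the force and the opening at its end, in the units of the state.
- get_obs(): the state, without advancing time (a new reading comes with each control period).
- get_image(name): name is "side" or "top" or "wrist"; returns the picture (400x640x3 uint8, red, green, blue); there is no depth.
- calibration(name): a dict with "vfov" (degrees; the focal length in pixels is half the picture's height over the tangent of half this angle, whatever the lens; pixels are square), "cx", "cy" (the principal point, pixels), "dist_coeffs" ([k1, k2, p1, p2, k3] as OpenCV has them; the pictures are not rectified), "R" (3x3) and "t" (3): a world point X has camera coordinates R X + t. Camera axes: x right, y down, z forward; pixel columns grow to the right and rows downward; lengths in m; the calibration is good to about 2 mm. A picture is of the moment at which its call begins: read the wrist's pose just before it. calibration takes no time and is no camera call; for the wrist camera it gives the pose at the moment of the call.
- finish_job(): hands the job in, once; it reports no verdict.
The state is a dict: "t": time; "q": joint angles; "dq": joint speeds; "effort": joint torques, N m; "tool_pos": TCP position; "tool_rot": TCP orientation; "contact_force": force on the tool from outside, world axes, zero at the start; "wrist_torque": the same for the moment, N m; "opening": finger opening in m.
Only numpy, scipy, OpenCV 4.12 (cv2) and the standard library are available. Lean on these libraries where they do the work, as an engineer would, in place of code of your own. Each camera call takes 0.05 s, during which the arm holds its last target. There are 200 camera calls.

## Working session

There is one attempt and no reset: what is moved stays moved. The work goes in short steps, Python scripts to look and compute and a shell command to move; the robot and the scene stay as the last step left them, time stands still between calls to the robot, and variables do not carry over. Pictures are saved under pics/ and viewed, about 8 in all and at most 12, crops included, and the job is handed in when it is done.

```bash
mkdir -p pics
python3 - <<'E'
from station import *
import cv2
o=get_obs();print(o)
for n in("side","top"):
    im=get_image(n);cv2.imwrite(f"pics/{n}0.png",im[:,:,::-1]);c=calibration(n);print(n,c)
E
```

```text
{'t': 0.0, 'q': array([-1.26494029e+00,  5.33766381e-02,  1.61429514e+00, -1.75466174e-05,
        1.47600868e+00, -1.18985430e-01]), 'dq': array([-0.00108498,  0.00158027, -0.001149  , -0.00091585,  0.00146755,
        0.00110808]), 'effort': array([-7.40398336e-04, -3.93680727e+01, -3.70175135e+01, -1.03973409e-04,
        7.09867571e-03,  2.81515935e-05]), 'tool_pos': array([ 0.25742953, -0.56885218,  0.23805006]), 'tool_rot': array([-3.06894945e+00, -6.61896712e-01,  3.33073057e-04]), 'contact_force': array([-1.3337147 , -0.02015693,  0.76577835]), 'wrist_torque': array([-0.02665644, -0.03433788,  0.02381577]), 'opening': 0.08523973157174067}
side {'vfov': 43.88519740294564, 'cx': 320.0016810902291, 'cy': 196.1836747138131, 'dist_coeffs': array([-0.00970423,  0.        ,  0.        ,  0.        ,  0.        ]), 'R': array([[ 0.03281141, -0.99938013,  0.01275809],
       [-0.64478277, -0.03091926, -0.76374026],
       [ 0.76366131,  0.0168332 , -0.64539759]]), 't': array([-0.00599531,  0.52065623,  1.21268112])}
top {'vfov': 49.246351162912404, 'cx': 315.2479605595944, 'cy': 206.90611170038787, 'dist_coeffs': array([-0.01070879,  0.        ,  0.        ,  0.        ,  0.        ]), 'R': array([[ 0.01282436, -0.99988329,  0.00830291],
       [-0.98217379, -0.01415371, -0.18744153],
       [ 0.18753717, -0.00575108, -0.98224067]]), 't': array([0.01312759, 0.59244724, 1.5777325 ])}
```

View pics/top0.png

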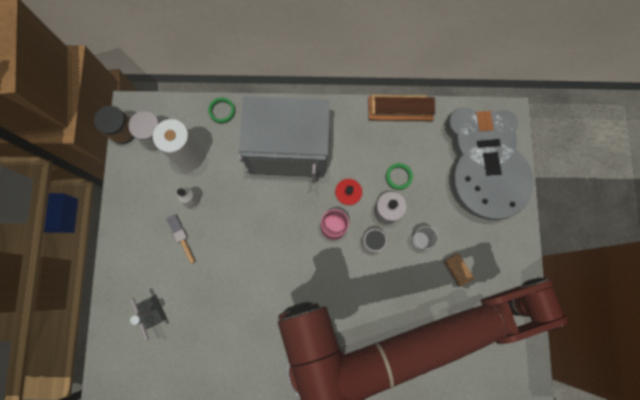

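View pics/side0.png

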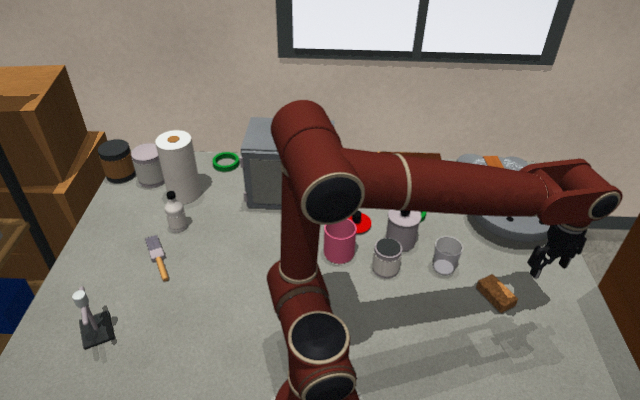

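Top view: the cabinet spans (242,97)–(328,165), with the handle at about (314,170). The lidded pot is at (391,206), the red lid at (349,192), the pink pot at (335,222), the tin at (375,239) and the cup at (424,237). I'll crop this at higher magnification.

```bash
cat > h.py <<'E'
import numpy as np,cv2
from scipy.spatial.transform import Rotation as Ro
from station import *
def K(c):
    f=200/np.tan(np.radians(c["vfov"]/2));return np.array([[f,0,c["cx"]],[0,f,c["cy"]],[0,0,1]])
def pix2(c,uv,z):
    p=cv2.undistortPoints(np.array([[uv]],float),K(c),c["dist_coeffs"])[0,0]
    d=c["R"].T@np.array([p[0],p[1],1]);o=-c["R"].T@c["t"]
    return o+d*(z-o[2])/d[2]
def proj(c,X):
    return cv2.projectPoints(np.atleast_2d(np.array(X,float)),cv2.Rodrigues(c["R"])[0],c["t"],K(c),c["dist_coeffs"])[0][:,0]
def rel(target,Rt=None):
    "shift in tool axes (cm) and rotvec"
    o=get_obs();R=Ro.from_rotvec(o["tool_rot"])
    s=R.inv().apply(np.array(target)-o["tool_pos"])*100
    r=(R.inv()*Rt).as_rotvec() if Rt is not None else np.zeros(3)
    return np.round(s,2),np.round(r,3)
def down(yaw):
    "tool z down, tool y (jaw) axis at angle yaw in world xy"
    y=np.array([np.cos(yaw),np.sin(yaw),0]);z=np.array([0,0,-1.]);return Ro.from_matrix(np.c_[np.cross(y,z),y,z])
E
python3 - <<'E'
from h import *
im=cv2.imread("pics/top0.png")[80:260,225:445]
cv2.imwrite("pics/c1.png",cv2.resize(im,None,fx=3.6,fy=3.3,interpolation=cv2.INTER_CUBIC))
c=calibration("top")
for n,uv,z in[("hand",(314,166),.246),("knob",(393,204),.161),("cabTL",(242,97),.25),("cabTR",(328,97),.25),("cabFL",(242,158),.245),("cabFR",(327,164),.245),("redknob",(349,190),.05),("pink",(335,213),.115),("tin",(375,237),.099),("cup",(424,232),.1),("tape",(399,176),.024)]:print(n,pix2(c,uv,z).round(3))
print(Ro.from_rotvec(get_obs()["tool_rot"]).as_matrix().round(3))
E
```

```text
hand [0.696 0.028 0.246]
knob [ 0.586 -0.251  0.161]
cabTL [0.938 0.28  0.25 ]
cabTR [ 0.943 -0.017  0.25 ]
cabFL [0.72  0.271 0.245]
cabFR [ 0.704 -0.015  0.245]
redknob [ 0.66  -0.106  0.05 ]
pink [ 0.56  -0.05   0.115]
tin [ 0.477 -0.195  0.099]
cup [ 0.497 -0.372  0.1  ]
tape [ 0.725 -0.302  0.024]
[[ 0.911  0.412 -0.001]
 [ 0.412 -0.911  0.002]
 [ 0.    -0.002 -1.   ]]
```

View pics/c1.png

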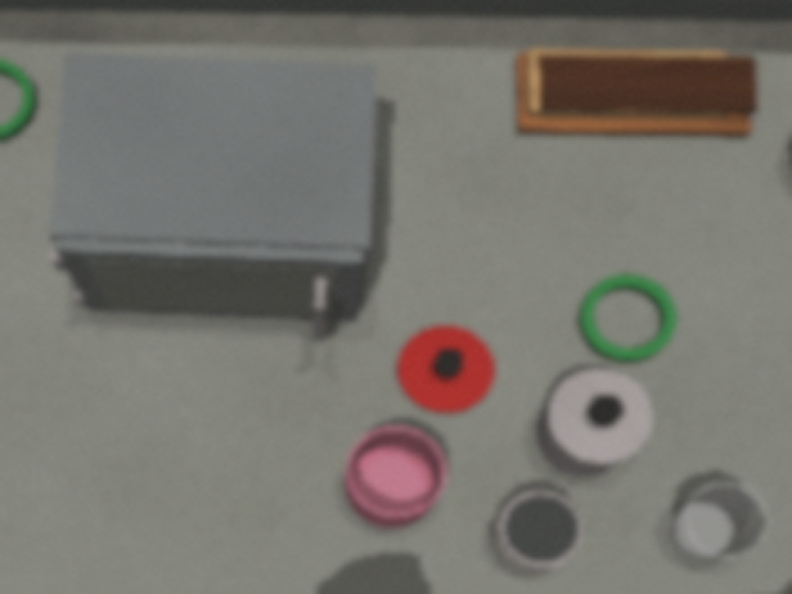

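The crop gives sharper pixels. The door's outer top edge runs (240.8,154.5)–(326.4,157.9), the handle top is at (314.2,164.8), the knob top at (392.5,204.2) and the lid disc centre at (391.7,206.4).

Run:
```python
from h import *
c=calibration("top")
P={}
for n,uv,z in[("TL",(243.3,96.7),.25),("TR",(329.4,99.7),.25),("FL",(240.3,151.8),.25),("FR",(327.2,154.8),.25),("DL",(240.8,154.5),.245),("DR",(326.4,157.9),.245),("hand",(314.2,164.8),.246),("knob",(392.5,204.2),.161),("disc",(391.7,206.4),.121)]:
    P[n]=pix2(c,uv,z);print(n,P[n].round(4))
d=P["FR"]-P["FL"];th=np.arctan2(d[0],-d[1]);d2=P["DR"]-P["DL"];d3=P["TR"]-P["TL"];print("tilt",th,np.arctan2(d2[0],-d2[1]),np.arctan2(d3[0],-d3[1]))
```

```text
TL [0.9393 0.276  0.25  ]
TR [ 0.9331 -0.0217  0.25  ]
FL [0.7405 0.2772 0.25  ]
FR [ 0.7345 -0.0156  0.25  ]
DL [0.7326 0.276  0.245 ]
DR [ 0.7251 -0.0132  0.245 ]
hand [0.7    0.0277 0.246 ]
knob [ 0.5857 -0.2492  0.161 ]
disc [ 0.5856 -0.2536  0.121 ]
tilt -0.020693664718951302 -0.026097803515496183 -0.020996943844817026
```

```bash
python3 -c "
from h import *
print(rel([.60,.03,.42],down(-.022)))"
```

```text
(array([ 55.9 , -40.48, -18.09]), array([-2.000e-03, -1.000e-03, -1.124e+00]))
```

```bash
J='python3 -m jog'; $J '[[56,-40.5,-18,0,0,-1.124,0],[56,-40.5,-18,0,0,-1.124,0],[56,-40.5,-18,0,0,-1.124,0],[56,-40.5,-18,0,0,-1.124,0],[56,-40.5,-18,0,0,-1.124,0],[56,-40.5,-18,0,0,-1.124,0],[56,-40.5,-18,0,0,-1.124,0],[56,-40.5,-18,0,0,-1.124,0]]'
python3 -c "
from h import *
print(rel([.60,.03,.42],down(-.022)))"
```

```text
t: 0.77
tool_pos: [0.4181, -0.2874, 0.3232]
tool_rot: [-2.37, -2.059, -0.001]
contact_force: [1.2, 0.1, 0.4]
opening: 0.0855
(array([33.99, 13.57, -9.63]), array([-0.001, -0.002, -0.118]))
```

```bash
J='python3 -m jog'; $J '[[34,13.6,-9.6,0,0,-0.118,0],[34,13.6,-9.6,0,0,-0.118,0],[34,13.6,-9.6,0,0,-0.118,0],[34,13.6,-9.6,0,0,-0.118,0],[34,13.6,-9.6,0,0,-0.118,0],[34,13.6,-9.6,0,0,-0.118,0],[34,13.6,-9.6,0,0,-0.118,0],[34,13.6,-9.6,0,0,-0.118,0]]'
$J '[[1.0,0,0,0,0,0,0],[1.0,0,0,0,0,0,0]]'
python3 - <<'E'
from h import *
print(rel([.60,.03,.42],down(-.022)))
c=calibration("wrist");im=get_image("wrist");cv2.imwrite("pics/w1.png",im[:,:,::-1])
import pickle;pickle.dump(c,open("w1.pkl","wb"));print(c)
print(proj(c,[[.6755,.028,.246],[.7,.028,.246],[.586,-.253,.16]]))
E
```

```text
t: 1.43
tool_pos: [0.5782, -0.0074, 0.4078]
tool_rot: [-2.244, -2.195, -0.001]
contact_force: [-0.4, -0.5, -0.1]
opening: 0.0855
t: 1.6
tool_pos: [0.5789, 0.0054, 0.4077]
tool_rot: [-2.239, -2.2, -0.001]
contact_force: [-0.2, -0.4, 0.3]
opening: 0.0855
(array([ 2.5 ,  2.06, -1.23]), array([-0.002, -0.002,  0.005]))
{'vfov': 67.22872106976104, 'cx': 312.6288714495694, 'cy': 202.82970572862936, 'dist_coeffs': array([-0.02587512,  0.        ,  0.        ,  0.        ,  0.        ]), 'R': array([[ 0.99985081, -0.01720807, -0.00149822],
       [-0.01621907, -0.9651327 ,  0.26125812],
       [-0.00594173, -0.26119484, -0.96526781]]), 't': array([-0.57821228, -0.06289908,  0.54540416])}
[[410.03708182 165.81317109]
 [434.67245674 165.45226054]
 [320.42048254 343.68577866]]
```

View pics/w1.png

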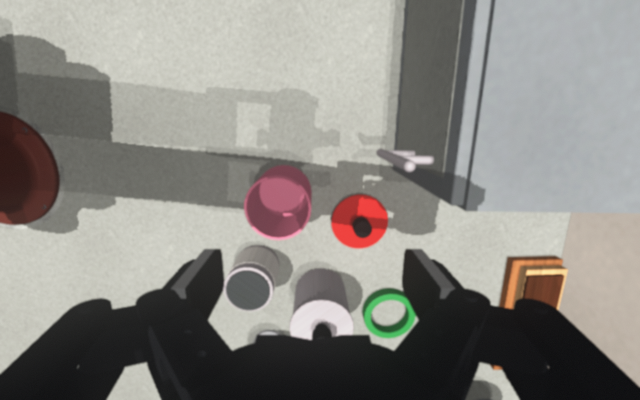

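The wrist view shows the handle's upper end at (410,166), which matches a handle at (0.6755, 0.028). The knob is at (322,330). I'll approach the handle.

```bash
J='python3 -m jog'; python3 -c "
from h import *
print(rel([.6755,.028,.30],down(-.022)))
c=calibration('wrist');print(pix2(c,(410,166),.246))"
```

```text
(array([ 2.6 ,  9.69, 10.7 ]), array([-0.003, -0.002,  0.003]))
[0.67465099 0.02582364 0.246     ]
```

```bash
J='python3 -m jog'; $J '[[2.4,9.7,3,0,0,0,145],[2.4,9.7,6,0,0,0,145],[2.4,9.7,9,0,0,0,145],[2.4,9.7,10.7,0,0,0,145],[2.4,9.7,10.7,0,0,0,145],[2.4,9.7,10.7,0,0,0,145],[2.4,9.7,10.7,0,0,0,145]]' 30
python3 - <<'E'
from h import *
print(rel([.675,.027,.206],down(-.022)))
c=calibration("wrist");im=get_image("wrist");cv2.imwrite("pics/w2.png",im[:,:,::-1])
print(proj(c,[[.6755,.027,.246]]))
E
```

```text
t: 2.23
tool_pos: [0.6754, 0.0246, 0.302]
tool_rot: [-2.244, -2.197, -0.0]
contact_force: [0.0, 0.1, 0.7]
opening: 0.0367
(array([ 0.23, -0.04,  9.6 ]), array([-0.001, -0.001,  0.001]))
[[312.58653851 220.8678469 ]]
```

View pics/w2.png

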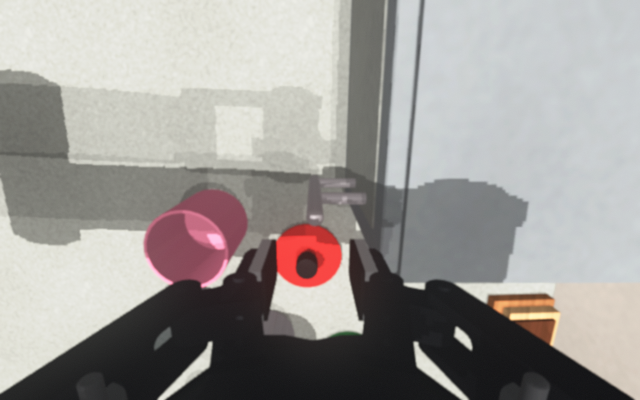

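The handle's top is at (315,219), within about 2 px of the prediction and between the jaws. I'll descend and pinch.

```bash
J='python3 -m jog'; $J '[[0.2,0.1,3,0,0,0,145],[0.2,0.1,6,0,0,0,145],[0.2,0.1,8.5,0,0,0,145],[0.2,0.1,9.5,0,0,0,145],[0.2,0.1,9.5,0,0,0,145],[0.2,0.1,9.5,0,0,0,255],[0.2,0.1,9.5,0,0,0,255],[0.2,0.1,9.5,0,0,0,255]]' 30
$J '[[0,0,0,0,0,0,255],[0,0,0,0,0,0,255],[0,0,0,0,0,0,255]]'
python3 - <<'E'
from h import *
o=get_obs();p=o["tool_pos"];R=Ro.from_rotvec(o["tool_rot"]);h0=p[:2];H=h0+[.0575,.252]
for a in np.radians(np.arange(5,41,5)):
    q=H+Ro.from_rotvec([0,0,-a]).as_matrix()[:2,:2]@(h0-H)
    print(R.inv().apply([*(q-p[:2]),0]).round(4)*100,a.round(3))
E
```

```text
t: 2.95
tool_pos: [0.6766, 0.0267, 0.2124]
tool_rot: [2.244, 2.198, 0.002]
contact_force: [-8.3, -0.5, 4.9]
opening: 0.011
t: 3.2
tool_pos: [0.6765, 0.0267, 0.2125]
tool_rot: [2.244, 2.198, 0.001]
contact_force: [-1.2, 0.7, -6.3]
opening: 0.0109
[ 0.55 -2.19 -0.  ] 0.087
[ 1.29 -4.32 -0.  ] 0.175
[ 2.22 -6.37 -0.  ] 0.262
[ 3.32 -8.34 -0.  ] 0.349
[ 4.580e+00 -1.021e+01 -1.000e-02] 0.436
[ 6.010e+00 -1.196e+01 -1.000e-02] 0.524
[ 7.580e+00 -1.357e+01 -1.000e-02] 0.611
[ 9.290e+00 -1.505e+01 -1.000e-02] 0.698
```

```bash
J='python3 -m jog'; $J '[[0.27,-1.1,0,0,0,0.044,255],[0.55,-2.2,0,0,0,0.087,255],[0.9,-3.26,0,0,0,0.131,255],[1.29,-4.32,0,0,0,0.175,255],[1.75,-5.35,0,0,0,0.218,255],[2.22,-6.37,0,0,0,0.262,255],[2.75,-7.36,0,0,0,0.305,255],[3.32,-8.34,0,0,0,0.349,255]]'
cat > arc.py <<'E'
from h import *
import sys
# handle start (.6765,.0267), hinge below; print rows to continue the arc from the present angle
h0=np.array([.6765,.0267]);H=h0+[.0575,.252]
o=get_obs();p=o["tool_pos"];R=Ro.from_rotvec(o["tool_rot"]);v=p[:2]-H;a0=-np.arctan2(np.cross(h0-H,v),np.dot(h0-H,v))
y=R.as_matrix()[:2,1];print("deg",np.degrees(a0).round(1),"r",np.linalg.norm(v).round(4),np.linalg.norm(h0-H).round(4),"toolyaw",np.degrees(np.arctan2(y[1],y[0])).round(1),"F",o["contact_force"].round(1),"open",o["opening"].round(4),"z",p[2].round(4))
for k in range(1,9):
    a=a0+np.radians(k*float(sys.argv[1]))
    q=H+Ro.from_rotvec([0,0,-a]).as_matrix()[:2,:2]@(h0-H)
    print((R.inv().apply([*(q-p[:2]),.2125-p[2]])*100).round(2),round(a-np.arctan2(-y[1],y[0])-.022,3))
E
python3 arc.py 4
```

```text
t: 3.87
tool_pos: [0.5939, 0.0623, 0.2125]
tool_rot: [2.593, 1.773, 0.005]
contact_force: [3.2, 3.4, -7.4]
opening: 0.0114arc.py:5: DeprecationWarning: Arrays of 2-dimensional vectors are deprecated. Use arrays of 3-dimensional vectors instead. (deprecated in NumPy 2.0)
  o=get_obs();p=o["tool_pos"];R=Ro.from_rotvec(o["tool_rot"]);v=p[:2]-H;a0=-np.arctan2(np.cross(h0-H,v),np.dot(h0-H,v))
Traceback (most recent call last):
  File "arc.py", line 6, in <module>
    y=R.as_matrix()[:2,1];print("deg",np.degrees(a0).round(1),"r",np.linalg.norm(v).round(4),np.linalg.norm(h0-H).round(4),"toolyaw",np.degrees(np.arctan2(y[1],y[0])).round(1),"F",o["contact_force"].round(1),"open",o["opening"].round(4),"z",p[2].round(4))
                                                                                                                                                                                                                       ^^^^^^^^^^^^^^^^^^
AttributeError: 'float' object has no attribute 'round'
```

```bash
sed -i 's/o\["opening"\].round(4)/round(o["opening"],4)/' arc.py; python3 -W ignore arc.py 4
```

```text
deg 20.1 r 0.2578 0.2585 toolyaw -21.3 F [ 3.2  3.4 -7.4] open 0.0114 z 0.2125
[ 0.36 -1.77 -0.01] 0.027
[ 0.9  -3.49 -0.01] 0.096
[ 1.57 -5.16 -0.01] 0.166
[ 2.35 -6.79 -0.01] 0.236
[ 3.24 -8.36 -0.01] 0.306
[ 4.24 -9.86 -0.01] 0.376
[ 5.340e+00 -1.129e+01 -1.000e-02] 0.445
[ 6.540e+00 -1.264e+01 -1.000e-02] 0.515
```

```bash
J='python3 -m jog'; sed -i 's/-.022,3/+.022,3/' arc.py; $J '[[0.36,-1.77,0,0,0,0.07,255],[0.9,-3.49,0,0,0,0.14,255],[1.57,-5.16,0,0,0,0.21,255],[2.35,-6.79,0,0,0,0.28,255],[3.24,-8.36,0,0,0,0.35,255],[4.24,-9.86,0,0,0,0.42,255],[5.34,-11.29,0,0,0,0.49,255],[6.54,-12.64,0,0,0,0.56,255]]'; python3 -W ignore arc.py 4.6
```

```text
t: 4.53
tool_pos: [0.5011, 0.1705, 0.2125]
tool_rot: [-2.983, -0.982, -0.015]
contact_force: [11.8, 4.7, -13.4]
opening: 0.0109
deg 52.2 r 0.2568 0.2585 toolyaw -53.6 F [ 11.8   4.7 -13.4] open 0.0109 z 0.2125
[ 0.33 -2.05 -0.  ] 0.079
[ 0.98 -4.02 -0.  ] 0.159
[ 1.8  -5.93  0.  ] 0.239
[ 2.76 -7.76  0.01] 0.32
[ 3.86 -9.52  0.01] 0.4
[  5.11 -11.18   0.02] 0.48
[  6.48 -12.74   0.03] 0.561
[  7.97 -14.18   0.04] 0.641
```

```bash
J='python3 -m jog'; $J '[[0.33,-2.05,0,0,0,0.08,255],[0.98,-4.02,0,0,0,0.16,255],[1.8,-5.93,0,0,0,0.24,255],[2.76,-7.76,0,0,0,0.32,255],[3.86,-9.52,0,0,0,0.4,255],[5.11,-11.18,0,0,0,0.48,255],[6.48,-12.74,0,0,0,0.56,255],[7.97,-14.18,0,0,0,0.64,255]]'; python3 -W ignore arc.py 1
$J '[[0,0,0,0,0,0,255],[0,0,0,0,0,0,255]]';  python3 -W ignore arc.py 1
```

```text
t: 5.2
tool_pos: [0.4833, 0.3318, 0.2126]
tool_rot: [-3.14, 0.014, -0.023]
contact_force: [12.2, -4.6, -11.7]
opening: 0.0111
deg 89.1 r 0.2563 0.2585 toolyaw -90.5 F [ 12.2  -4.6 -11.7] open 0.0111 z 0.2126
[-0.12 -0.48  0.01] 0.015
[-0.02 -0.92  0.01] 0.033
[ 0.09 -1.36  0.01] 0.05
[ 0.21 -1.8   0.02] 0.067
[ 0.33 -2.23  0.02] 0.085
[ 0.46 -2.66  0.02] 0.102
[ 0.6  -3.09  0.02] 0.12
[ 0.75 -3.52  0.03] 0.137
t: 5.37
tool_pos: [0.4835, 0.3326, 0.2125]
tool_rot: [-3.14, 0.012, -0.024]
contact_force: [1.0, 0.4, -6.3]
opening: 0.0112
deg 89.3 r 0.2562 0.2585 toolyaw -90.4 F [ 1.   0.4 -6.3] open 0.0112 z 0.2125
[-0.13 -0.49  0.  ] 0.02
[-0.02 -0.93  0.01] 0.037
[ 0.09 -1.36  0.01] 0.055
[ 0.2  -1.8   0.01] 0.072
[ 0.33 -2.23  0.01] 0.09
[ 0.46 -2.66  0.02] 0.107
[ 0.61 -3.09  0.02] 0.124
[ 0.75 -3.52  0.02] 0.142
```

```bash
J='python3 -m jog'; $J '[[0,0,0,0,0,0,150],[0,0,0,0,0,0,150],[0,0,0,0,0,0,150],[0,0,-1.5,0,0,0,150],[0,0,-4,0,0,0,150],[0,0,-8,0,0,0,150],[0,0,-12,0,0,0,150],[0,0,-16,0,0,0,150]]'
python3 -c "
from h import *
print(get_obs()['q'].round(2));print(rel([.52,-.25,.36],down(0)),rel([.52,-.25,.36],down(np.pi/2)))"
```

```text
t: 6.03
tool_pos: [0.4809, 0.3318, 0.3755]
tool_rot: [-3.139, 0.012, -0.026]
contact_force: [0.6, 0.4, 1.0]
opening: 0.0349
[ 0.48 -0.1   1.54 -0.01  1.69  2.06]
(array([ 4.34, 58.15,  1.47]), array([ 0.011, -0.015, -1.579])) (array([ 4.34, 58.15,  1.47]), array([-0.026,  0.004,  3.134]))
```

```bash
J='python3 -m jog'; $J '[[-3,32,1,0.01,-0.01,-1,0],[-6,59,1,0.01,-0.01,-1.58,0],[-6,59,1,0.01,-0.015,-1.58,0],[-6,59,1,0.01,-0.015,-1.58,0],[-6,59,1,0.01,-0.015,-1.58,0],[-6,59,1,0.01,-0.015,-1.58,0],[-6,59,1,0.01,-0.015,-1.58,0],[-6,59,1,0.01,-0.015,-1.58,0]]'
python3 -c "
from h import *
print(rel([.586,-.251,.33],down(0)))"
```

```text
t: 6.7
tool_pos: [0.4491, 0.0327, 0.3692]
tool_rot: [2.831, 1.358, 0.016]
contact_force: [0.1, 0.3, 0.2]
opening: 0.0854
(array([-13.59,  28.41,   3.97]), array([ 0.009, -0.006, -0.676]))
```

```bash
J='python3 -m jog'; $J '[[-13.6,28.4,4,0,0,-0.676,0],[-13.6,28.4,4,0,0,-0.676,0],[-13.6,28.4,4,0,0,-0.676,0],[-13.6,28.4,4,0,0,-0.676,0],[-13.6,28.4,4,0,0,-0.676,0],[-13.6,28.4,4,0,0,-0.676,0],[-13.6,28.4,4,0,0,-0.676,0],[-13.6,28.4,4,0,0,-0.676,0]]'
$J '[[0,0,0,0,0,0,0],[0,0,0,0,0,0,0]]'
python3 - <<'E'
from h import *
print(rel([.586,-.251,.33],down(0)))
c=calibration("wrist");im=get_image("wrist")
print(proj(c,[[.5857,-.2492,.161],[.5857,-.2492,.121]]))
t=get_image("top")
a=cv2.resize(t[80:260,225:445],None,fx=3.6,fy=3.3,interpolation=cv2.INTER_CUBIC)
cv2.imwrite("pics/w3.png",im[:,:,::-1]);cv2.imwrite("pics/t3.png",a[:,:,::-1])
E
```

```text
t: 7.37
tool_pos: [0.5862, -0.2542, 0.3306]
tool_rot: [2.218, 2.214, 0.015]
contact_force: [0.5, 0.2, 0.5]
opening: 0.0852
t: 7.53
tool_pos: [0.586, -0.2564, 0.3305]
tool_rot: [2.222, 2.211, 0.015]
contact_force: [-0.9, 0.1, 0.6]
opening: 0.0853
(array([ 0.54, -0.01,  0.05]), array([ 0.012, -0.002, -0.005]))
[[310.23908833 181.04470569]
 [310.09783645 174.39218336]]
```

View pics/w3.png

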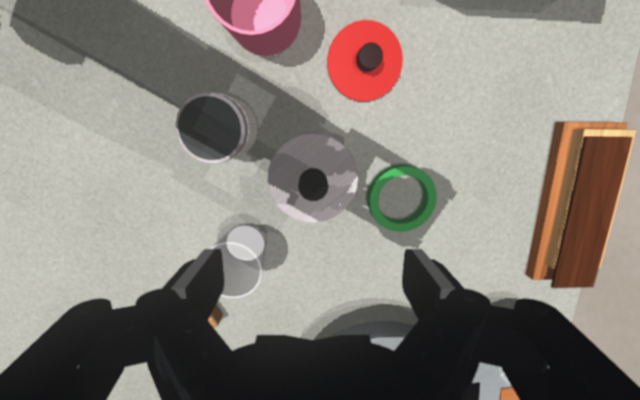

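View pics/t3.png

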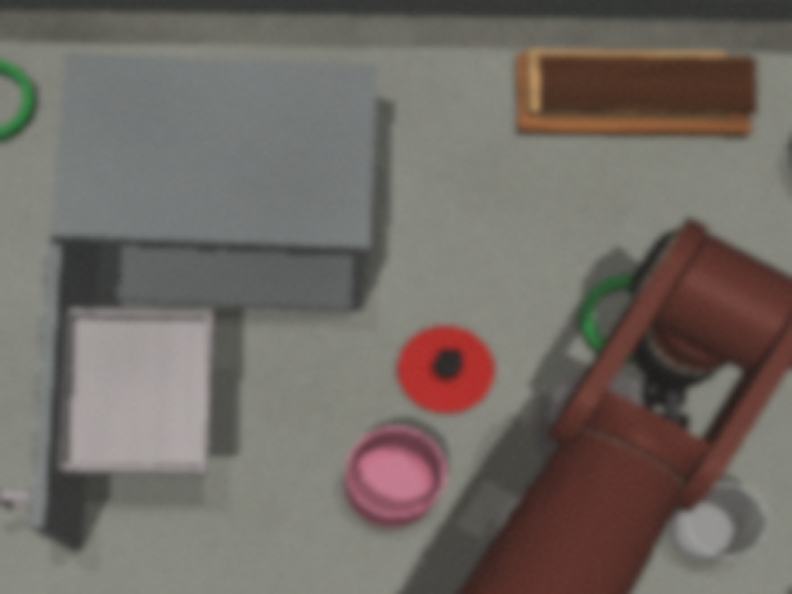

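Run:
```python
from h import *
c=calibration("wrist");k=pix2(c,(313,183),.161);print("knob",k,"disc",pix2(c,(313,178.5),.121))
print(rel([.587,-.2505,.139],down(0)))
t=calibration("top")
f=lambda x,y,z:pix2(t,(225+(x+.5)/3.6-.5,80+(y+.5)/3.3-.5),z)
q=[f(x,y,.193) for x,y in[(72,310),(212,312),(206,470),(60,470)]];print(np.round(q,4),np.mean(q,0))
a,b=f(57,245,.245),f(41,525,.245);d=b-a;print(a,b,np.linalg.norm(d),"door deg from closed dir",np.degrees(np.arctan2(-d[0],-d[1])))
```

```text
knob [ 0.58882302 -0.24929849  0.161     ] disc [ 0.5894058  -0.25206954  0.121     ]
(array([ 0.34, -0.16, 19.29]), array([ 0.013, -0.001, -0.002]))
[[0.6802 0.2686 0.193 ]
 [0.6801 0.1336 0.193 ]
 [0.5119 0.1348 0.193 ]
 [0.51   0.2725 0.193 ]] [0.59554664 0.20238435 0.193     ]
[0.73476409 0.27719564 0.245     ] [0.44695666 0.27869631 0.245     ] 0.2878113423817942 door deg from closed dir 90.29874502532694
```

The wrist view puts the knob's top at (313,183), on the real (grey) pot. In the top view the door stands about 89° open, and the tray's rim quad is centred at about (0.5955, 0.202). I'll descend on the knob.

```bash
J='python3 -m jog'; $J '[[0.34,0,4,0.013,0,0,0],[0.34,-0.05,8,0.013,0,0,0],[0.34,-0.05,12,0.013,0,0,0],[0.34,-0.05,15,0.013,0,0,0],[0.34,-0.05,17.5,0.013,0,0,0],[0.34,-0.05,19,0.013,0,0,0],[0.34,-0.05,19.3,0.013,0,0,0],[0.34,-0.05,19.3,0.013,0,0,0]]' 40
$J '[[0,0,0,0,0,0,120],[0,0,0,0,0,0,255],[0,0,0,0,0,0,255],[0,0,0,0,0,0,255],[0,0,0,0,0,0,255],[0,0,0,0,0,0,255]]' 40
python3 -c "
from h import *
print(rel([.588,-.2505,.139],down(0)))"
```

```text
t: 8.3
tool_pos: [0.588, -0.2496, 0.1393]
tool_rot: [-2.222, -2.22, -0.002]
contact_force: [1.0, 0.3, 0.3]
opening: 0.0854
t: 8.8
tool_pos: [0.5885, -0.2501, 0.1408]
tool_rot: [2.222, 2.219, 0.002]
contact_force: [-2.8, -0.2, 5.9]
opening: 0.0307
(array([-0.04, -0.05,  0.18]), array([ 0.001, -0.   , -0.001]))
```

```bash
J='python3 -m jog'; $J '[[0,0,-0.5,0,0,0,255],[0,0,-1.2,0,0,0,255],[0,0,-2.2,0,0,0,255],[0,0,-4,0,0,0,255],[0,0,-6.5,0,0,0,255],[0,0,-9.5,0,0,0,255],[0,0,-12.5,0,0,0,255],[0,0,-15,0,0,0,255]]' 50
python3 - <<'E'
from h import *
print(get_obs()["contact_force"],rel([.5955,.202,.31],down(0)))
im=get_image("wrist");cv2.imwrite("pics/w4.png",im[:,:,::-1])
E
```

```text
t: 9.47
tool_pos: [0.5885, -0.2502, 0.2938]
tool_rot: [2.221, 2.218, 0.003]
contact_force: [0.7, -0.1, -1.2]
opening: 0.0304
[ 0.718772   -0.0762091  -1.24426736] (array([45.22,  0.65, -1.65]), array([ 0.003,  0.001, -0.001]))
```

View pics/w4.png

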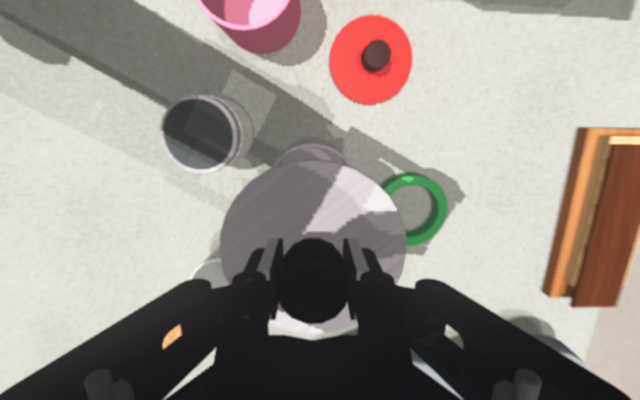

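The lid hangs level, with the knob at (313,280) between the pads and the pot still standing beneath it. I'll carry it to a point over the tray.

```bash
J='python3 -m jog'; $J '[[1.5,0,-1,0,0,0,255],[4,0,-1.6,0,0,0,255],[7,0.1,-1.6,0,0,0,255],[10,0.2,-1.6,0,0,0,255],[13,0.2,-1.6,0,0,0,255],[16,0.3,-1.6,0,0,0,255],[19,0.3,-1.6,0,0,0,255],[22,0.3,-1.6,0,0,0,255]]' 
$J '[[3,0,0,0,0,0,255],[6,0,0,0,0,0,255],[9,0.1,0,0,0,0,255],[12,0.2,0,0,0,0,255],[15,0.2,0,0,0,0,255],[18,0.3,0,0,0,0,255],[20.5,0.3,0,0,0,0,255],[22,0.3,0,0,0,0,255]]' 
$J '[[0.7,0,0,0,0,0,255],[0.7,0,0,0,0,0,255]]'
python3 - <<'E'
from h import *
print(get_obs()["contact_force"],rel([.5955,.202,.31],down(0)))
E
```

```text
t: 10.18
tool_pos: [0.5928, -0.029, 0.315]
tool_rot: [2.215, 2.213, 0.007]
contact_force: [0.4, 1.0, -2.7]
opening: 0.0301
t: 10.85
tool_pos: [0.5949, 0.1942, 0.3136]
tool_rot: [2.213, 2.217, 0.006]
contact_force: [0.5, 0.1, -1.5]
opening: 0.0306
t: 11.02
tool_pos: [0.5943, 0.2027, 0.3131]
tool_rot: [2.211, 2.22, 0.005]
contact_force: [-0.4, -0.6, -1.8]
opening: 0.03
[-0.38109488 -0.59699322 -1.77007388] (array([-0.07,  0.12,  0.31]), array([0.009, 0.004, 0.004]))
```

```bash
J='python3 -m jog'; $J '[[-0.05,0.1,2.5,0.009,0.004,0.004,255],[-0.05,0.1,5,0.009,0.004,0.004,255],[-0.05,0.1,7,0.009,0.004,0.004,255],[-0.05,0.1,8.4,0.009,0.004,0.004,255],[-0.05,0.1,9.4,0.009,0.004,0.004,255],[-0.05,0.1,9.8,0.009,0.004,0.004,255],[-0.05,0.1,10.1,0.009,0.004,0.004,255],[-0.05,0.1,10.1,0.009,0.004,0.004,255]]'
python3 - <<'E'
from h import *
print(get_obs()["contact_force"],rel([.5955,.202,.2088],down(0)))
im=get_image("wrist");cv2.imwrite("pics/w5.png",im[:,:,::-1])
E
```

```text
t: 11.68
tool_pos: [0.5965, 0.2016, 0.2126]
tool_rot: [2.222, 2.221, 0.001]
contact_force: [0.2, -0.3, -2.5]
opening: 0.0308
[ 0.16385538 -0.34297826 -2.52572116] (array([ 0.04, -0.1 ,  0.38]), array([ 0., -0., -0.]))
```

View pics/w5.png

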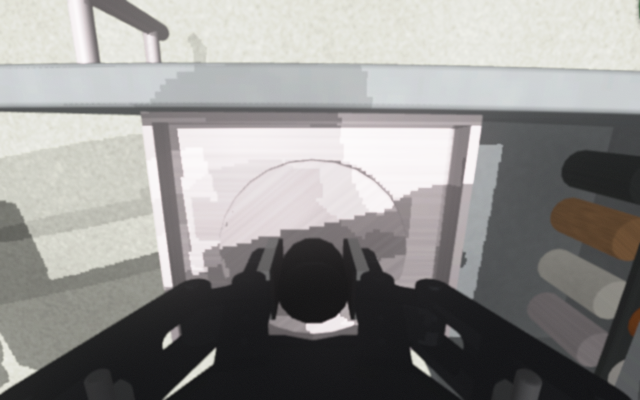

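The lid's edge spans columns 220–405 inside the tray walls at about 180 and 455. Its far edge at row 160 is short of the tray's far wall at row 128, so it is inside and centred. I'll lower it the last few millimetres.

```bash
J='python3 -m jog'; $J '[[0,0,0.15,0,0,0,255],[0,0,0.3,0,0,0,255],[0,0,0.3,0,0,0,255]]'; $J '[[0,0,0.1,0,0,0,255],[0,0,0.15,0,0,0,255],[0,0,0.15,0,0,0,255]]'
```

```text
t: 11.98
tool_pos: [0.597, 0.2019, 0.2109]
tool_rot: [2.221, 2.221, 0.003]
contact_force: [-0.4, -0.7, -1.7]
opening: 0.0306
t: 12.23
tool_pos: [0.597, 0.2019, 0.2094]
tool_rot: [2.22, 2.221, 0.003]
contact_force: [0.7, -0.3, -1.1]
opening: 0.0304
```

```bash
J='python3 -m jog'; $J '[[0,0,0.1,0,0,0,255],[0,0,0.2,0,0,0,255],[0,0,0.2,0,0,0,255]]'; $J '[[0,0,0.1,0,0,0,255],[0,0,0.15,0,0,0,255],[0,0,0.15,0,0,0,255]]'
```

```text
t: 12.48
tool_pos: [0.5971, 0.202, 0.2089]
tool_rot: [2.22, 2.221, 0.004]
contact_force: [-3.0, -1.3, 4.5]
opening: 0.0304
t: 12.73
tool_pos: [0.5972, 0.202, 0.2089]
tool_rot: [2.22, 2.22, 0.005]
contact_force: [-4.2, -1.4, 6.5]
opening: 0.0306
```

Contact came at TCP z = 0.2089, against a prediction of 0.2088. I'll release and retreat.

```bash
J='python3 -m jog'; $J '[[0,0,0,0,0,0,180],[0,0,0,0,0,0,120],[0,0,0,0,0,0,60],[0,0,0,0,0,0,0],[0,0,0,0,0,0,0],[0,0,-1,0,0,0,0],[0,0,-3,0,0,0,0],[0,0,-6,0,0,0,0]]'; $J '[[0,0,-4,0,0,0,0],[0,0,-8,0,0,0,0],[0,-2,-12,0,0,0,0],[-4,-4,-15,0,0,0,0],[-8,-6,-16,0,0,0,0],[-12,-8,-16,0,0,0,0],[-16,-10,-16,0,0,0,0],[-20,-12,-16,0,0,0,0]]'
$J '[[-4,0,0,0,0,0,0],[-8,0,0,0,0,0,0],[-12,0,0,0,0,0,0],[-16,0,0,0,0,0,0],[-20,0,0,0,0,0,0],[-22,0,0,0,0,0,0],[-22,0,0,0,0,0,0],[-22,0,0,0,0,0,0]]'
python3 - <<'E'
from h import *
a=cv2.imread("pics/top0.png");b=get_image("top")[:,:,::-1]
r=lambda t:cv2.resize(t[90:270,225:445],None,fx=3.6,fy=3.3,interpolation=cv2.INTER_CUBIC)
cv2.imwrite("pics/t6.png",r(b))
s=get_image("side");cv2.imwrite("pics/s6.png",s[:,:,::-1])
print(get_obs()["contact_force"])
c=calibration("top");print(proj(c,[.596,.202,.229]),proj(c,[.588,-.2505,.115]))
E
```

```text
t: 13.4
tool_pos: [0.5955, 0.2016, 0.2664]
tool_rot: [-2.22, -2.221, 0.004]
contact_force: [0.2, 0.7, 0.4]
opening: 0.0857
t: 14.07
tool_pos: [0.4865, 0.0238, 0.4285]
tool_rot: [2.219, 2.222, -0.001]
contact_force: [1.6, -0.7, 0.7]
opening: 0.0853
t: 14.73
tool_pos: [0.4865, -0.197, 0.4292]
tool_rot: [2.222, 2.22, -0.0]
contact_force: [-0.1, -0.1, 0.1]
opening: 0.0858
[-0.14068795  0.04050874 -0.76345436]
[[261.7905852  195.36474449]] [[390.53948741 206.05350352]]
```

View pics/t6.png

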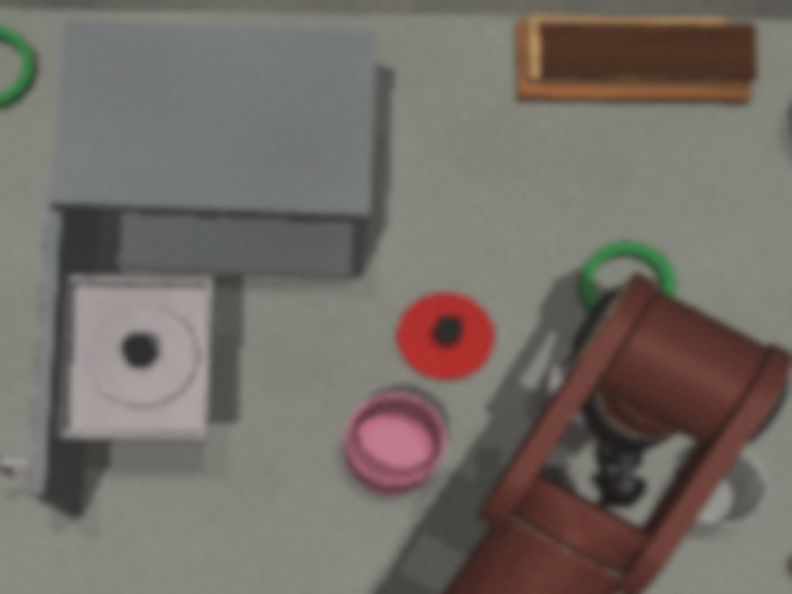

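View pics/s6.png

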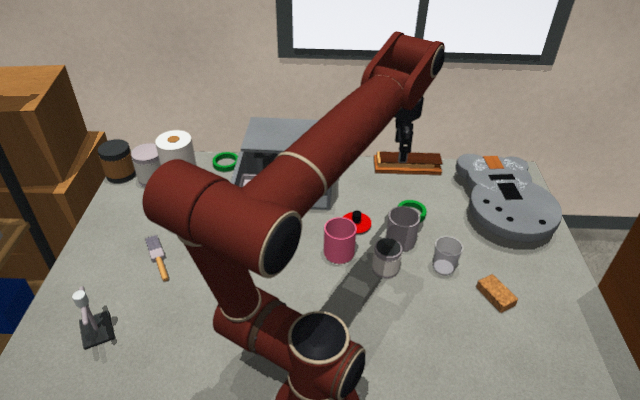

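The top view shows the lid lying in the tray with its knob up at crop (140,350). Its disc edge spans columns 90–200, inside the walls at 65–212, and the door is square to the cabinet. The side view shows the open pot standing at about (403,228). The tin, cup, sander, tape and red lid look undisturbed, and the gripper is clear of everything.

```bash
python3 -c "
from station import *
print(finish_job(),get_obs()['t'])"
```

```text
the job is handed in; nothing more can be done
the job is handed in; nothing more can be done
```

I opened the cabinet door by its handle to about 89° from closed and left it there. Then I lifted the lid off the steel pot by its knob, set it in the door's tray, and handed the job in. The last move ended at about 14.7 s of the 59 s allowed.

- **Lid:** it touched down at TCP height 0.2089 m, against 0.2088 m predicted for the lid lying flat on the tray floor. I let go only after contact. The last top picture shows it knob up, inside the tray walls.
- **Pot and other items:** the last side picture shows the pot standing where it was. The cup, tin, tape, sander, brush and the red and pink look-alikes appear unmoved by eye; I did not measure them again. The thinner bottle was hidden behind the arm in that picture, though the arm never worked near it.
- **Forces:** the readings I took never went above about 19 N, and nothing touched the robot at the end.
- **Mismatch:** the gripper stopped about 5 mm higher on the handle than I had commanded. The grip still held for the whole pull.

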